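# Load a vial on the indexing slide and push it to the green station

### The arm

A 6-joint arm with a two-finger parallel gripper is mounted at the origin on a cart in front of the work surface, level with it; the furniture and walls round the work are solid. World frame = base frame: x ahead of the robot, y to its left, z up, the work surface at z = 0. Lengths are in m, angles in rad, forces in N, time in s.
With the tool pointing down it reaches from about 0.35 to 0.975 m from the base axis. Payload 7.1 kg.
Tool frame: the origin (TCP) lies at the very end of the fingers, on their centre line; the grasp point (between the pads) lies 19 mm behind it; z points along the fingers, y is the line along which they close (so a half turn about z gives the same grasp; the last joint's range is limited). The gripper opens to 88 mm and grips with 3 to 60 N. Pads are 20 mm wide; open, the fingers measure 115 mm over their backs; the gripper's body (75 mm by 178 mm) begins 61 mm behind the grasp point.
Start: joints at [-1.349, 0.423, 1.63, -0, 1.089, -0.019], TCP at [0.149, -0.607, 0.185] pointing down, gripper open.
Joint ranges: [-3, 3], [-0.9, 2.11], [0.09, 2.58], [-1.31, 4.45], [0.11, 2.69], [-2.54, 2.54]. Speed limits (rad/s): [2.39, 2.39, 3.01, 3.14, 3.14, 3.14].

### API

Orientations are given as [roll, pitch, yaw] about the fixed x, y, z axes, in that order (R = Rz(yaw) Ry(pitch) Rx(roll)).
In Python, from station import robot gives the robot as it stands.
- The arm moves only by the tool step_arm, never from a script. Its argument "motion" is a list that holds one entry, the list of rows, each a list of 6 numbers: the shift along the tool's x, y, z normalised to -1 to 1, where 1 is 250 mm, then the turn, a rotation vector about the tool's x, y, z normalised to -1 to 1, where 1 is 4 degrees. In form: [[[x, y, z, wx, wy, wz], ...]]. A call has 1 to 10 rows; each row shifts and turns the commanded pose from where the row before left it, along the tool's axes as they then stand; what a row does not reach is not made up. A row lasts 1/10 s, in which the tool goes at most 50 mm and 8.59 degrees, less where a joint would pass 70% of its speed; a pose out of reach is approached as far as the arm can. A call with a number of a shift or a turn outside -1 to 1 is refused whole. A call with a gripper value outside its range is refused whole. "claw" is the gripper command: -1 is shut, 1 is fully open, values between are in proportion, set as the call begins (left out, the last holds). The fingers move at their own pace and stop on an object; the grip force is fixed at half the most. Time passes only in rows, so rows that do not move let the fingers close. It gives the time, the measured TCP pose, the force, the opening and the grip force at its end, in the units of the state.
- robot.state(): the state, without advancing time (a new reading comes with each control period).
- robot.grab_frame(name): name is "side" or "top"; returns a dict with "pixels" (384x512x3 uint8, blue, green, red), "z_map" (384x512 float32, m along the optical axis (not along the pixel's ray), 0 where there is no reading), "mtx" (3x3 intrinsics, pixels), "rvec" (rotation vector, rad) and "tvec" (3), from world to camera coordinates, as OpenCV has them. Camera axes: x right, y down, z forward; pixel columns grow to the right and rows downward; lengths in m; the calibration is good to about 2 mm. A picture is of the moment at which its call begins.
- robot.job_done(): hands the job in; it is judged then, once.
Trained networks look in a picture, given as the dict that the camera call returned (one of the last four; its "shot" number tells which), for a name from the list of things; names that differ only in an ending like _2 or _b are one class to them, and where a whole thing is asked for, a point or a joint stands for the part that bears it (a point fixed in the world has none). Each returns a list of dicts, best first, with "confidence" (0 to 1); they miss things now and then, are a little off and sometimes report something else, mostly with a low value. They report only what shows in the picture. A call takes as long as a camera call. They do not tell look-alikes from the thing itself.
- robot.trace(query, picture): "mask" (384x512 bool, what is visible of it) and "box" ([left, top, width, height] in pixels, round what is visible of it).
- robot.mark_of(query, picture): "xy" ([column, row] in pixels: a listed point, or the origin of a listed thing).
The state is a dict: "clock": time; "q": joint angles; "joint_velocities": joint speeds; "joint_torque": joint torques, N m; "ee_pos": TCP position; "ee_rot": TCP orientation; "force": force on the tool from outside, world axes, zero at the start; "torque": the same for the moment, N m; "finger_gap": finger opening in m; "grip_force": force on a finger pad.
Only numpy, scipy, OpenCV 4.12 (cv2) and the standard library are available. Lean on these libraries where they do the work, as an engineer would, in place of code of your own. Each camera call takes 0.05 s, during which the arm holds its last target. There are 200 camera calls.

### The job

Lay the amber vial on its side in the white cradle of the blue carrier while the carrier waits at the middle station, and let go of it. Then push the carrier along its rail to the station beside the green lamp, so that it clicks home in the detent there with the vial still lying in its cradle. Leave the clear vial, the beaker and the petri dish alone.

Things in the scene. Friction and masses are not known exactly. Their poses are not given: they have to be found in the camera images.
- slide_rail: aluminium slide fixed to the worktop: base 96 x 380 x 12 mm, 22 mm wide steel guide rail along its middle, grey stop blocks at both ends, top 42 mm above the worktop. Origin: centre of its underside. y along the rail, x across it (away from the robot), z up. Stations at y = -100, 0, +100 mm, each marked by a black line and held by a spring ball between two steel bumps 10 mm before and after it
- carrier (a joint): travel of the blue carrier along the rail's +y, m; -0.135 to 0.135. 0 = middle station, where it starts; +-0.100 = outer stations; beyond them some overrun to the stops. Friction about 1 N; getting out of or into a detent takes about 7 N. Once well past a bump (less than 7 mm from a station) the spring ball pulls it to the station and holds it
- cradle (a point): on the carrier, where the axis and middle of a seated vial lie: 60 mm above the worktop, 22 mm above the deck (88 mm across, 80 mm along the rail), at the carrier's middle; axes as slide_rail. Two white saddles with 45 degree V walls, 20 mm wide at the mouth, 12 to 27 mm either side of the middle along the rail: the vial lies along the rail, cap to either end
- push_plus (a point): on the carrier: centre of the outer face of its end wall on the rail's +y side, 40 mm from the carrier's middle, 65 mm above the worktop. The wall is 56 mm wide, 7 mm thick, its top 82 mm above the worktop; 66 mm clear between the two walls. Push here towards -y
- push_minus (a point): same on the -y side of the carrier. Push here towards +y
- green_lamp: green dome signal lamp, 36 x 36 x 64 mm, fixed on the worktop 80 mm behind the rail's centre line beside one of the two outer stations (either one); same axes as slide_rail, origin under its centre. The wanted station has the same y along the rail
- red_lamp: the same lamp in red, beside the other outer station
- amber_vial: amber brown sample vial with black cap, 22 mm diameter, 52 mm long, about 20 g, lying loose on its side on the worktop; it rolls easily. Origin: centre of its base end, on its axis; z runs along the vial to the cap
- amber_vial_mid (a point): point on the amber vial's axis, 23 mm from its base, where to grip it
- clear_vial: the same vial in pale clear glass, also lying loose on its side; not to be touched. Origin: centre of its base end
- beaker: empty glass beaker, 56 mm diameter, 61 mm tall, loose, standing behind the rail; bystander. Origin: centre of its underside
- petri_dish: glass petri dish with steel beads, 57 mm diameter, 20 mm tall, loose, in front of the rail; bystander. Origin: centre of its underside
There are look-alikes about, which are no part of the job. What is shaped like the green_lamp but pink is not meant.

How it is judged:
On the way:
1. the amber vial lies in the cradle, let go, with the carrier at the middle station (x of amber_vial_mid in the frame of cradle between -0.005 and 0.005 m and y of amber_vial_mid in the frame of cradle between -0.012 and 0.012 m and z of amber_vial_mid in the frame of cradle between -0.005 and 0.005 m and angle between the z axis of amber_vial and the y axis of cradle, either way round below 0.2 rad and value of joint carrier between -0.008 and 0.008 m and contact force between the fingers and amber_vial below 0.1 N), for 0.2 s.
At the end, for the whole second after the job is handed in: the carrier rests in the detent beside the green lamp (within 4 mm along the rail), and the amber vial lies at rest in its cradle: its middle within 5 mm of the cradle point across the rail and in height and 12 mm along it, its axis within 0.2 rad of the rail (x of amber_vial_mid in the frame of cradle between -0.005 and 0.005 m and y of amber_vial_mid in the frame of cradle between -0.012 and 0.012 m and z of amber_vial_mid in the frame of cradle between -0.005 and 0.005 m and angle between the z axis of amber_vial and the y axis of cradle, either way round below 0.2 rad and y of cradle in the frame of green_lamp between -0.004 and 0.004 m and velocity of joint carrier between -0.01 and 0.01 m/s and linear speed of amber_vial below 0.02 m/s); the robot touches nothing.
It fails at once if the clear vial is displaced by more than 30 mm (distance of clear_vial from where it was at the start of the episode above 0.03 m).
It fails at once if the beaker is displaced by more than 30 mm (distance of beaker from where it was at the start of the episode above 0.03 m).
It fails at once if the petri dish is displaced by more than 30 mm (distance of petri_dish from where it was at the start of the episode above 0.03 m).
It also fails if it takes over 51 s, if anything falls off the work surface, if the arm or the gripper's body presses on something with over 40 N, if the wrist force passes 120 N, or if a joint passes its speed limit or range.

## Working session

There is one attempt and no reset: what is moved stays moved. The work goes in short steps, Python scripts to look and compute and a tool call to move; the robot and the scene stay as the last step left them, time stands still between calls to the robot, and variables do not carry over. Pictures are saved under pics/ and viewed, at most 10 in all, crops included, and the job is handed in when it is done.

Besides the shell and the picture viewer there is one more tool, called after "Call:" as a command line: name --argument value ..., lists and objects as JSON in quotes. step_arm: Moves the arm, as the interface text tells. Scaled input: -1 to 1 covers 250 mm each way for a shift and 4 degrees each way for a turn. Its arguments: {"type":"object","properties":{"motion":{"type":"array"},"claw":{"type":"number"}},"required":["motion"]}

```bash
mkdir -p pics; ls
cat > h.py <<'E'
import numpy as np, cv2
from station import robot
def px2w(f,u,v,z=None,plane=None):
    K=f["mtx"];R=cv2.Rodrigues(np.array(f["rvec"],float))[0];t=np.array(f["tvec"],float).ravel()
    d=np.linalg.inv(K)@np.array([u,v,1.0]);C=-R.T@t;D=R.T@d
    if plane is not None: return C+D*(plane-C[2])/D[2]
    return C+D*z
def proj(f,P):
    return cv2.projectPoints(np.array(P,float).reshape(-1,1,3),np.array(f["rvec"],float),np.array(f["tvec"],float),f["mtx"],None)[0].reshape(-1,2)
E
python3 - <<'E'
from h import *
ims=[]
hz={'amber_vial':.011,'amber_vial_mid':.011,'clear_vial':.011,'green_lamp':0,'red_lamp':0,'cradle':.06,'push_plus':.065,'push_minus':.065,'slide_rail':0,'beaker':0,'petri_dish':0}
for n in ("top","side"):
    f=robot.grab_frame(n); cv2.imwrite(f"pics/{n}.png",f["pixels"]); np.savez(f"{n}.npz",**{k:f[k] for k in("pixels","z_map","mtx","rvec","tvec")})
    for q,z in hz.items():
        for m in robot.mark_of(q,f)[:3]:
            if m["confidence"]>.2: print(n,q,round(m["confidence"],2),np.round(m["xy"]),np.round(px2w(f,*m["xy"],plane=z),3))
print(robot.state())
E
```

```text
pics
top amber_vial 0.64 [223. 179.] [0.62  0.102 0.011]
top amber_vial 0.61 [148. 241.] [0.45  0.314 0.011]
top amber_vial 0.41 [262. 252.] [ 0.414 -0.005  0.011]
top amber_vial_mid 0.61 [156. 236.] [0.461 0.292 0.011]
top clear_vial 0.55 [391. 232.] [ 0.469 -0.362  0.011]
top green_lamp 0.73 [184. 142.] [0.728 0.217 0.   ]
top green_lamp 0.73 [232. 138.] [0.737 0.079 0.   ]
top green_lamp 0.64 [212. 157.] [0.685 0.136 0.   ]
top red_lamp 0.61 [273. 152.] [ 0.695 -0.037  0.   ]
top cradle 0.83 [240. 183.] [0.605 0.052 0.06 ]
top cradle 0.22 [151. 244.] [0.445 0.293 0.06 ]
top push_plus 0.85 [227. 182.] [0.607 0.087 0.065]
top push_minus 0.56 [256. 180.] [0.612 0.009 0.065]
top slide_rail 0.57 [246. 180.] [0.618 0.038 0.   ]
top beaker 0.79 [262. 128.] [ 0.765 -0.009  0.   ]
top petri_dish 0.55 [260. 253.] [0.412 0.001 0.   ]
side amber_vial 0.64 [267. 263.] [0.438 0.305 0.011]
side amber_vial_mid 0.43 [263. 260.] [0.455 0.293 0.011]
side clear_vial 0.58 [323. 180.] [ 0.473 -0.336  0.011]
side green_lamp 0.64 [210. 229.] [0.667 0.181 0.   ]
side green_lamp 0.46 [207. 209.] [0.744 0.0
[... 304 characters left out ...]
92 -0.038  0.   ]
{'clock': 1.2, 'q': array([-1.34899659e+00,  4.23116357e-01,  1.62989314e+00, -1.69900665e-05,
        1.08860695e+00, -1.90084039e-02]), 'joint_velocities': array([-0.00042063, -0.00107156, -0.00096585, -0.00117198,  0.00105332,
       -0.00070449]), 'joint_torque': array([ 5.71658893e-04, -5.44579482e+01, -2.74046552e+01,  6.43800991e-02,
        1.68259634e-02, -2.13692385e-05]), 'ee_pos': array([ 0.14906583, -0.60694606,  0.18476754]), 'ee_rot': array([-3.14156858e+00,  1.45977095e-05,  2.40816018e-01]), 'force': array([-0.80810616, -0.33865413,  0.01939545]), 'torque': array([-0.03220947, -0.00029587,  0.03511095]), 'grip_force': 0.0, 'finger_gap': 0.08789601898508816}
```

View pics/top.png

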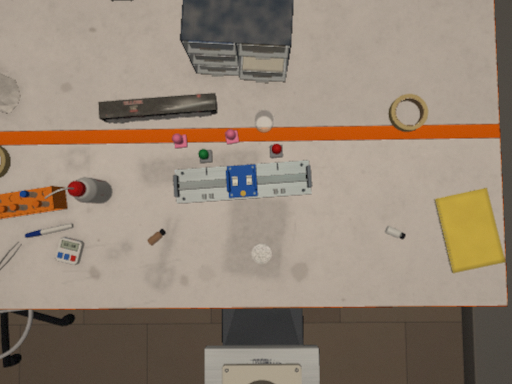

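View pics/side.png

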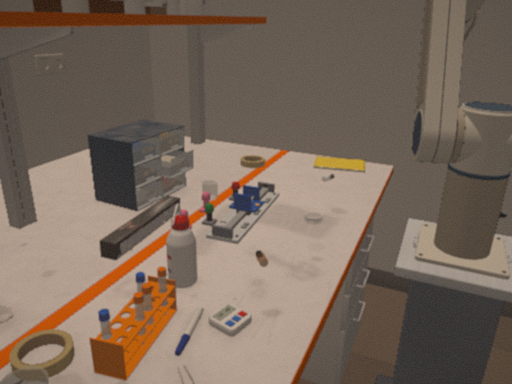

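Top view: the amber vial is at (157,237) with its cap to the upper right, and the clear vial is at (396,232). The dome lamps are green (204,155), red (276,150) and pink (179,140) and (231,135). The green one at (204,155) fits: it is truly green and sits beside the +y outer station. Next come a confirming crop and finer measurements.

Run:
```python
from h import *
f=robot.grab_frame("top"); img=f["pixels"]
cv2.imwrite("pics/crop.png",cv2.resize(img[120:260,135:330],None,fx=4,fy=4,interpolation=cv2.INTER_CUBIC))
def rect(name,mask,z):
    p=np.argwhere(mask)[:,::-1].astype(float)
    w=np.array([px2w(f,u,v,plane=z) for u,v in p])[:,:2].astype(np.float32)
    c,s,a=cv2.minAreaRect(w); b=cv2.boxPoints((c,s,a)); e=[b[1]-b[0],b[2]-b[1]]; L=max(e,key=np.linalg.norm)
    print(name,"n",len(p),"c",np.round(c,4),"size",np.round(s,3),"long dir deg",np.round(np.degrees(np.arctan2(L[1],L[0])),1),"mean",w.mean(0).round(4))
for q,z in (("amber_vial",.011),("slide_rail",.012),("carrier",.045),("clear_vial",.011)):
    for r in robot.trace(q,f)[:2]:
        print(round(r["confidence"],2),r["box"]); rect(q,r["mask"],z)
hsv=cv2.cvtColor(img,cv2.COLOR_BGR2HSV)
def sub(m,x0,x1,y0,y1):
    o=np.zeros_like(m);o[y0:y1,x0:x1]=m[y0:y1,x0:x1];return o>0
rect("blue",sub(cv2.inRange(hsv,(100,120,50),(130,255,255)),215,270,155,210),.05)
rect("green",sub(cv2.inRange(hsv,(45,80,30),(90,255,255)),190,220,140,170),.055)
rect("red",sub(cv2.inRange(hsv,(0,150,60),(8,255,255)),265,290,140,160),.055)
rect("dark vial",sub(cv2.inRange(hsv,(0,0,0),(180,255,125)),140,175,220,255),.011)
# white saddles within blue
rect("saddles",sub(cv2.inRange(hsv,(0,0,150),(180,70,255)),231,254,174,190),.055)
# depth on carrier
z=f["z_map"]
for u,v in((243,195),(243,168),(234,183),(250,183),(230,175),(255,175),(157,238),(204,155)): print((u,v),px2w(f,u,v,z=z[v,u]).round(4))
```

```text
0.86 [176.6, 158.9, 131.4, 45.5]
slide_rail n 4660 c [0.6129 0.0495] size [0.099 0.388] long dir deg -86.7 mean [0.6121 0.0488]
0.63 [254.9, 110.3, 18.6, 20.9]
carrier n 374 c [ 0.7757 -0.0136] size [0.055 0.061] long dir deg -0.8 mean [ 0.7773 -0.0137]
0.61 [226.3, 165.9, 33.1, 30.0]
carrier n 1003 c [0.6116 0.0497] size [0.09  0.087] long dir deg 89.3 mean [0.6113 0.0485]
0.57 [390.2, 225.6, 14.5, 10.3]
clear_vial n 128 c [ 0.4648 -0.3732] size [0.053 0.02 ] long dir deg 67.4 mean [ 0.4653 -0.3718]
blue n 713 c [0.6119 0.0503] size [0.084 0.08 ] long dir deg 3.4 mean [0.6135 0.0503]
green n 73 c [0.6854 0.1529] size [0.022 0.022] long dir deg -0.2 mean [0.6857 0.1529]
red n 70 c [ 0.6977 -0.0451] size [0.022 0.025] long dir deg -0.8 mean [ 0.6977 -0.0456]
dark vial n 126 c [0.4617 0.29  ] size [0.02  0.054] long dir deg -54.5 mean [0.4615 0.2908]
saddles n 81 c [0.6126 0.0479] size [0.023 0.052] long dir deg -84.7 mean [0.6126 0.0479]
(243, 195) [0.5735 0.0462 0.0385]
(243, 168) [0.6476 0.0455 0.0391]
(234, 183) [0.6062 0.0701 0.0452]
(250, 183) [0.6048 0.0261 0.0578]
(230, 175) [0.6287 0.0813 0.0401]
(255, 175) [0.6239 0.0119 0.082 ]
(157, 238) [0.4579 0.2861 0.024 ]
(204, 155) [0.6813 0.1489 0.0637]
```

View pics/crop.png

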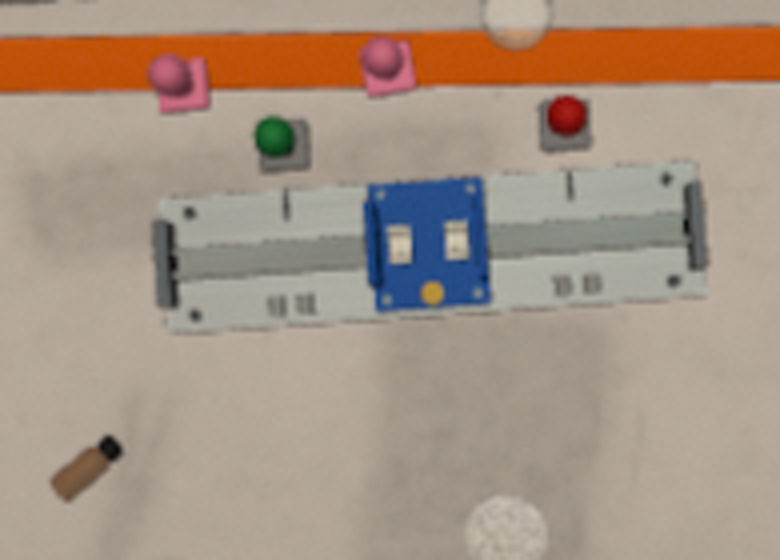

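The crop confirms the amber vial (brown, black cap) and the green lamp at the rail's +y station; the pink ones stand farther back. Rail yaw is about 3.4°, the cradle is at about (0.6125, 0.0488), and the vial's grip point is about (0.460, 0.2925) with its axis at 125.5°. I'll swing there about the base axis.

Call:
step_arm --motion '[[[0.165,-0.017,0,0,0,-1],[0.165,-0.017,0,0,0,-1],[0.165,-0.017,0,0,0,-1],[0.165,-0.017,0,0,0,-1],[0.165,-0.017,0,0,0,-1],[0.165,-0.017,0,0,0,-1],[0.165,-0.017,0,0,0,-1],[0.165,-0.017,0,0,0,-1],[0.165,-0.017,0,0,0,-1],[0.165,-0.017,0,0,0,-1]]]' --claw 1

```text
clock: 2.45
ee_pos: [0.4719, -0.3573, 0.1849]
ee_rot: [3.141, 0.0, 0.942]
force: [0.4, -1.0, -1.0]
finger_gap: 0.0878
grip_force: 0.0
```

Call:
step_arm --motion '[[[0.165,-0.017,0,0,0,-1],[0.165,-0.017,0,0,0,-1],[0.165,-0.017,0,0,0,-1],[0.165,-0.017,0,0,0,-1],[0.165,-0.017,0,0,0,-1],[0.165,-0.017,0,0,0,-1],[0.165,-0.017,0,0,0,-1],[0.165,-0.017,0,0,0,-1],[0.165,-0.017,0,0,0,-1],[0.165,-0.017,0,0,0,-1]]]'

```text
clock: 3.45
ee_pos: [0.5576, 0.0402, 0.1849]
ee_rot: [3.141, -0.0, 1.64]
force: [0.4, -0.3, -0.4]
finger_gap: 0.088
grip_force: 0.0
```

Call:
step_arm --motion '[[[0.14,-0.01,0,0,0,-0.96],[0.14,-0.01,0,0,0,-0.96],[0.14,-0.01,0,0,0,-0.96],[0.14,-0.01,0,0,0,-0.96],[0.14,-0.01,0,0,0,-0.96],[0.14,-0.01,0,0,0,-0.96],[0.14,-0.01,0,0,0,-0.96],[0.14,-0.01,0,0,0,-0.96],[0,0,0,0,0,0],[0,0,0,0,0,0]]]'

```text
clock: 4.45
ee_pos: [0.4563, 0.2973, 0.1849]
ee_rot: [3.141, 0.0, 2.174]
force: [-0.1, -0.4, -0.8]
finger_gap: 0.0878
grip_force: 0.0
```

```bash
cat >> h.py <<'E'
from scipy.spatial.transform import Rotation as Ro
def go(x,y,z,yawdeg):
    s=robot.state();R=Ro.from_euler('xyz',s["ee_rot"]);T=Ro.from_euler('xyz',[np.pi,0,np.radians(yawdeg)])
    print("pos",s["ee_pos"].round(4),"rot deg",np.degrees(s["ee_rot"]).round(2),"t",s["clock"])
    print("total shift units",(R.inv().apply(np.array([x,y,z])-s["ee_pos"])/.25).round(4),"turn units",(np.degrees((R.inv()*T).as_rotvec())/4).round(3))
E
python3 -c "
from h import *
go(.460,.2925,.06,125.5)
f=robot.grab_frame('side');cv2.imwrite('pics/s2.png',cv2.resize(f['pixels'][170:320,180:380],None,fx=4,fy=4))
for q in ('amber_vial','amber_vial_mid'):
  for m in robot.mark_of(q,f)[:2]: print(q,m['confidence'],m['xy'],px2w(f,*m['xy'],plane=.011).round(4))
print(proj(f,[[.460,.2925,.011]]))
"
```

```text
pos [0.4563 0.2973 0.1849] rot deg [1.7999e+02 2.0000e-02 1.2458e+02] t 4.45
total shift units [-0.0239  0.0011  0.4994] turn units [ 0.002  0.004 -0.23 ]
amber_vial 0.65 [263.6, 264.2] [0.4443 0.3132 0.011 ]
amber_vial_mid 0.51 [261.7, 260.5] [0.4554 0.2991 0.011 ]
[[261.00888857 258.86505324]]
```

Call:
step_arm --motion '[[[-0.02,0.001,0.18,0,0,-0.23],[0,0,0.18,0,0,0],[0,0,0.18,0,0,0],[0,0,0.1,0,0,0],[0,0,0.06,0,0,0],[0,0,0.02,0,0,0],[0,0,0,0,0,0]]]'

```text
clock: 5.3
ee_pos: [0.4602, 0.2927, 0.0049]
ee_rot: [3.141, -0.0, 2.188]
force: [0.3, 0.6, -0.8]
finger_gap: 0.0877
grip_force: 0.0
```

Call:
step_arm --motion '[[[0,0,0,0,0,0],[0,0,0,0,0,0],[0,0,0,0,0,0],[0,0,0,0,0,0],[0,0,0,0,0,0],[0,0,0,0,0,0],[0,0,0,0,0,0],[0,0,0,0,0,0]]]' --claw -1

```text
clock: 6.1
ee_pos: [0.4596, 0.2929, 0.0047]
ee_rot: [-3.141, -0.0, 2.189]
force: [0.6, 0.6, 0.7]
finger_gap: 0.0272
grip_force: 0.0
```

Call:
step_arm --motion '[[[0,0,0,0,0,0],[0,0,0,0,0,0],[0,0,0,0,0,0]]]'

```text
clock: 6.4
ee_pos: [0.4596, 0.2929, 0.0047]
ee_rot: [-3.142, 0.0, 2.189]
force: [-0.1, -0.4, -0.1]
finger_gap: 0.003
grip_force: 0.0
```

Call:
step_arm --motion '[[[0,0,-0.1,0,0,0],[0,0,-0.18,0,0,0],[0,0,-0.18,0,0,0],[0,0,-0.14,0,0,0],[0,0,0,0,0,0]]]'

```text
clock: 6.9
ee_pos: [0.4626, 0.2948, 0.1599]
ee_rot: [3.132, 0.001, 2.189]
force: [-0.6, -0.1, -0.3]
finger_gap: 0.0007
grip_force: 0.0
```

```bash
python3 -c "
from h import *
go(.6125,.0488,.12,93.4)
f=robot.grab_frame('side');p=proj(f,[robot.state()['ee_pos']])[0].astype(int);print(p)
a,b=max(p[1]-60,0),max(p[0]-80,0)
cv2.imwrite('pics/s3.png',cv2.resize(f['pixels'][a:a+100,b:b+160],None,fx=5,fy=5,interpolation=cv2.INTER_CUBIC))
print(a,b)
for q in ('amber_vial','amber_vial_mid'):
  for m in robot.mark_of(q,f)[:2]: print(q,m['confidence'],m['xy'],px2w(f,*m['xy'],plane=robot.state()['ee_pos'][2]+.006).round(4))
"
```

```text
pos [0.4626 0.2948 0.1599] rot deg [1.7947e+02 4.0000e-02 1.2544e+02] t 6.9
total shift units [-1.1492 -0.0834  0.1595] turn units [ 0.132 -0.028  8.009]
[261 205]
145 181
amber_vial 0.55 [260.1, 262.2] [0.3608 0.5412 0.1614]
amber_vial_mid 0.58 [262.5, 257.1] [0.3647 0.5207 0.1602]
```

View pics/s3.png

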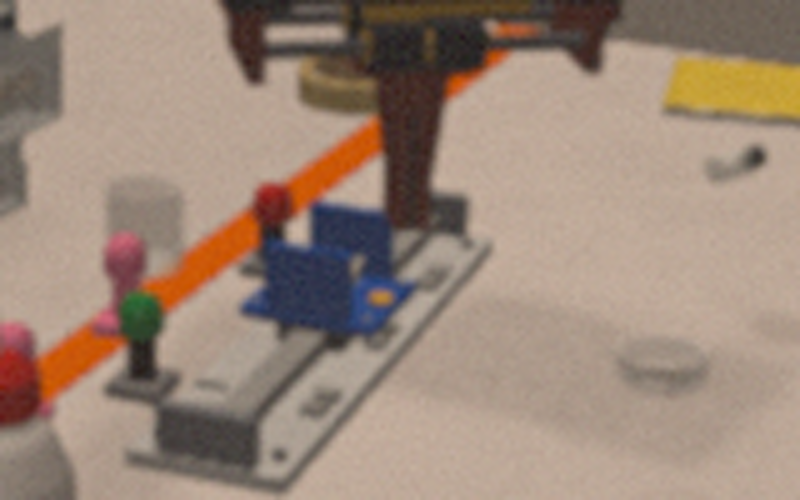

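The gripper closed on nothing. In the picture the closed fingers are empty, their tip at about (263,190), where the projected TCP lies at (261,205). I need to find where the vial is and why that offset exists.

Run:
```python
from h import *
s=robot.state();print(s["ee_pos"],s["ee_rot"],s["q"].round(3),s["joint_velocities"].round(3))
f=robot.grab_frame('side');z=f['z_map'];p=proj(f,[s['ee_pos'],s['ee_pos']+[0,0,.03],s['ee_pos']+[0,0,.06]]);print(p.round(1))
for v in range(170,215,4):
    print(v,px2w(f,261,v,z=z[v,261]).round(3),px2w(f,264,v,z=z[v,264]).round(3))
t=robot.grab_frame('top');print(proj(t,[s['ee_pos']]))
for m in robot.mark_of('amber_vial_mid',f)[:1]: print('side',m['xy'],px2w(f,*m['xy'],plane=.011))
cv2.imwrite('pics/t4.png',np.vstack([cv2.resize(t['pixels'][200:275,110:210],(700,300),interpolation=cv2.INTER_CUBIC),cv2.resize(f['pixels'][180:280,150:380],(700,300),interpolation=cv2.INTER_CUBIC)]))
```

```text
[0.45907335 0.29263705 0.15418805] [-3.14084700e+00 -4.59614457e-05  2.18933590e+00] [ 0.546  0.346  1.833 -0.     0.964 -0.073] [ 0.001  0.026  0.012 -0.     0.001  0.002]
[[262.9 206.6]
 [263.3 195. ]
 [263.6 183.1]]
170 [0.459 0.31  0.252] [0.456 0.301 0.249]
174 [0.46  0.308 0.241] [0.456 0.3   0.24 ]
178 [0.462 0.302 0.229] [0.454 0.305 0.232]
182 [0.461 0.304 0.22 ] [0.455 0.3   0.22 ]
186 [0.461 0.305 0.211] [0.453 0.306 0.213]
190 [0.458 0.309 0.203] [0.454 0.301 0.2  ]
194 [ 0.611 -0.064  0.029] [ 0.609 -0.084  0.022]
198 [ 0.608 -0.057  0.018] [ 0.602 -0.069  0.015]
202 [0.575 0.022 0.041] [0.571 0.008 0.036]
206 [ 0.584 -0.     0.016] [ 0.578 -0.01   0.014]
210 [0.575 0.021 0.013] [0.568 0.014 0.012]
214 [0.563 0.05  0.014] [0.564 0.023 0.002]
[[139.88542632 241.14932677]]
side [260.3, 257.9] [0.46345382 0.28891694 0.011     ]
```

View pics/t4.png

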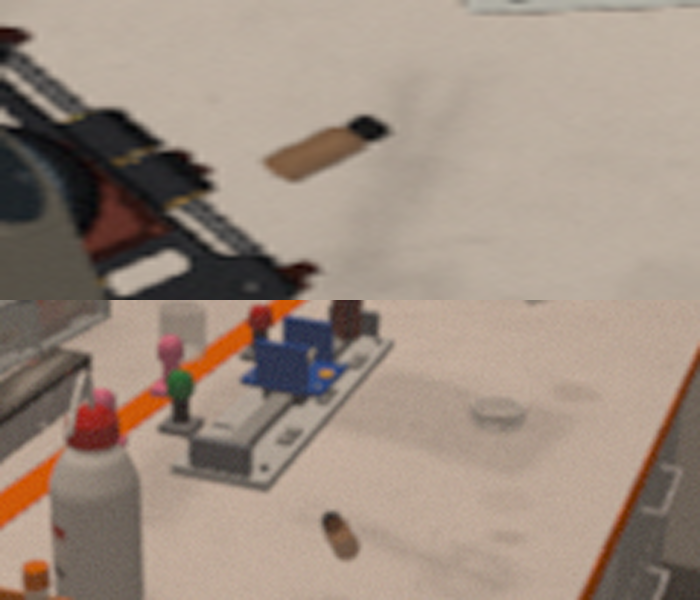

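The vial is untouched, at (156,236) in the top view. The depth camera puts the fingertips about 38 mm higher than the reported TCP, so the fingers closed above the vial. I'll reopen, descend to an intermediate height and check the tip against the table.

Call:
step_arm --motion '[[[0,0,0.04,0,0,0],[0,0,0.06,0,0,0],[0,0,0.06,0,0,0],[0,0,0.06,0,0,0],[0,0,0.06,0,0,0],[0,0,0.06,0,0,0],[0,0,0.06,0,0,0],[0,0,0.06,0,0,0],[0,0,0.06,0,0,0],[0,0,0.06,0,0,0]]]' --claw 1

```text
clock: 8.2
ee_pos: [0.4591, 0.2926, 0.008]
ee_rot: [-3.14, -0.0, 2.189]
force: [0.4, 0.6, 0.1]
finger_gap: 0.077
grip_force: 0.0
```

Call:
step_arm --motion '[[[0,0,0.06,0,0,0],[0,0,0.04,0,0,0],[0,0,0,0,0,0],[0,0,0,0,0,0]]]'

```text
clock: 8.6
ee_pos: [0.4597, 0.293, -0.0153]
ee_rot: [-3.141, -0.0, 2.189]
force: [-0.7, -0.2, 0.0]
finger_gap: 0.0881
grip_force: 0.0
```

Run:
```python
from h import *
s=robot.state();print(s["ee_pos"],s["force"],s["finger_gap"],s["clock"])
f=robot.grab_frame('side');z=f['z_map']
R=Ro.from_euler('xyz',s["ee_rot"]);u=R.apply([0,1,0]);g=s["finger_gap"]/2+.007
p=proj(f,[s['ee_pos']+u*g+[0,0,.038],s['ee_pos']-u*g+[0,0,.038]]);print(p)
P=np.array([[px2w(f,c,r,z=z[r,c]) for c in range(512)] for r in range(150,330)])
m=(np.linalg.norm(P[...,:2]-s['ee_pos'][:2],axis=-1)<.075)&(P[...,2]>-.01)
for sg in(1,-1):
    c=(s['ee_pos']+sg*u*g)[:2];k=m&(np.linalg.norm(P[...,:2]-c,axis=-1)<.02)
    h=P[k][:,2];print(sg,c,np.histogram(h,bins=np.arange(-.01,.12,.01))[0])
    q=P[k&(P[...,2]>.03)&(P[...,2]<.07)];print("mean",q.mean(0) if len(q) else 0)
cv2.imwrite('pics/s5.png',cv2.resize(f['pixels'][200:290,200:330],None,fx=6,fy=6,interpolation=cv2.INTER_CUBIC))
```

```text
[ 0.45966156  0.29301484 -0.0153036 ] [-0.67659637 -0.1887213   0.03303228] 0.08806208611957884 8.6
[[241.03092512 256.64915429]
 [280.95929001 253.18910068]]
1 [0.50123954 0.32260265] [  2 104   0   9  17  16  21  21  23  23  15   0]
mean [0.49575052 0.32744421 0.05108314]
-1 [0.41808358 0.26342702] [ 6 94  0 11 21 22 22 23 25 30 21  7]
mean [0.41730863 0.27018745 0.05035313]
```

View pics/s5.png

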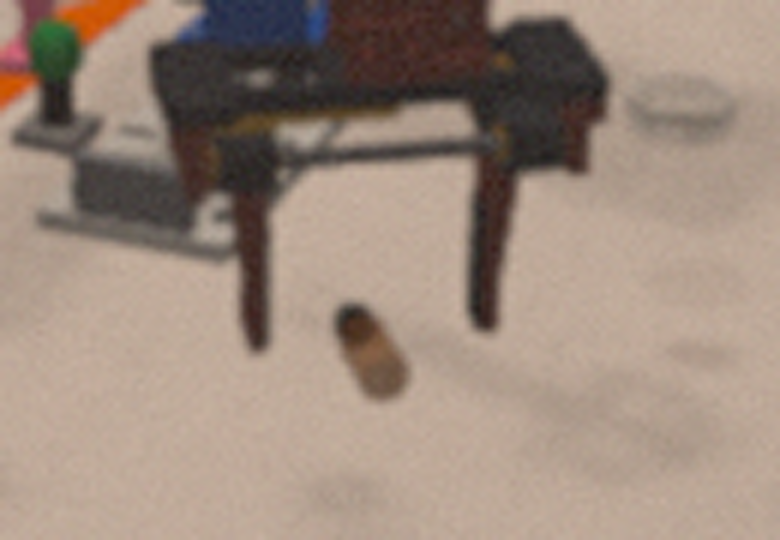

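The open fingers straddle the vial, with the tips at about z = 0.024, so the offset is about 40 mm. I'll go 20 mm lower and close.

Call:
step_arm --motion '[[[0,0,0.04,0,0,0],[0,0,0.03,0,0,0],[0,0,0.01,0,0,0],[0,0,0,0,0,0]]]'

```text
clock: 9.05
ee_pos: [0.4592, 0.2927, -0.0358]
ee_rot: [-3.141, -0.0, 2.189]
force: [1.1, 0.0, -0.4]
finger_gap: 0.0877
grip_force: 0.0
```

Call:
step_arm --motion '[[[0,0,0,0,0,0],[0,0,0,0,0,0],[0,0,0,0,0,0],[0,0,0,0,0,0],[0,0,0,0,0,0],[0,0,0,0,0,0],[0,0,0,0,0,0],[0,0,0,0,0,0],[0,0,0,0,0,0],[0,0,0,0,0,0]]]' --claw -1

```text
clock: 10.05
ee_pos: [0.4596, 0.2929, -0.0352]
ee_rot: [-3.142, -0.0, 2.189]
force: [-0.7, -0.2, 0.1]
finger_gap: 0.0214
grip_force: 29.9
```

Call:
step_arm --motion '[[[0,0,-0.06,0,0,0],[0,0,-0.12,0,0,0],[0,0,-0.16,0,0,0],[0,0,-0.16,0,0,0],[-0.19,-0.013,0,0,0,0],[-0.19,-0.013,0,0,0,0],[-0.19,-0.013,0,0,0,0],[-0.19,-0.013,0,0,0,0],[-0.19,-0.013,0,0,0,0],[-0.19,-0.013,0,0,0,0]]]'

```text
clock: 11.05
ee_pos: [0.6098, 0.0476, 0.0911]
ee_rot: [3.141, 0.0, 2.189]
force: [0.9, 0.2, -0.2]
finger_gap: 0.0213
grip_force: 29.9
```

Call:
step_arm --motion '[[[0,0,0,0,0,1],[0,0,0,0,0,1],[0,0,0,0,0,1],[0,0,0,0,0,1],[0,0,0,0,0,1],[0,0,0,0,0,1],[0,0,0,0,0,1],[0,0,0,0,0,1],[0,0,0,0,0,0],[0,0,0,0,0,0]]]'

```text
clock: 12.05
ee_pos: [0.609, 0.0494, 0.0905]
ee_rot: [3.141, -0.0, 1.633]
force: [0.1, -0.3, -0.1]
finger_gap: 0.021
grip_force: 29.9
```

Run:
```python
from h import *
go(.6125,.0488,.035,93.4)
s=robot.state();print(s["finger_gap"],s["grip_force"])
f=robot.grab_frame('side')
for q,z in (('amber_vial_mid',s['ee_pos'][2]+.0465),('amber_vial',s['ee_pos'][2]+.0465),('cradle',.06),('push_plus',.065)):
  for m in robot.mark_of(q,f)[:1]: print(q,round(m['confidence'],2),m['xy'],px2w(f,*m['xy'],plane=z).round(4))
p=proj(f,[s['ee_pos']+[0,0,.0465],[.6125,.0488,.06]]);print(p)
cv2.imwrite('pics/s6.png',cv2.resize(f['pixels'][130:230,180:310],None,fx=6,fy=6,interpolation=cv2.INTER_CUBIC))
```

```text
pos [0.609  0.0494 0.0905] rot deg [179.97  -0.    93.54] t 12.05
total shift units [-0.0034  0.0137  0.2221] turn units [ 0.008 -0.     0.036]
0.02104220152479188 29.921322762966156
amber_vial_mid 0.63 [248.0, 173.9] [0.6078 0.0518 0.137 ]
amber_vial 0.51 [244.0, 175.2] [0.6135 0.0677 0.137 ]
cradle 0.63 [249.0, 195.3] [0.6119 0.0324 0.06  ]
push_plus 0.56 [242.9, 202.1] [0.6011 0.1    0.065 ]
[[247.94726837 173.60423668]
 [246.61045075 197.07284389]]
```

View pics/s6.png

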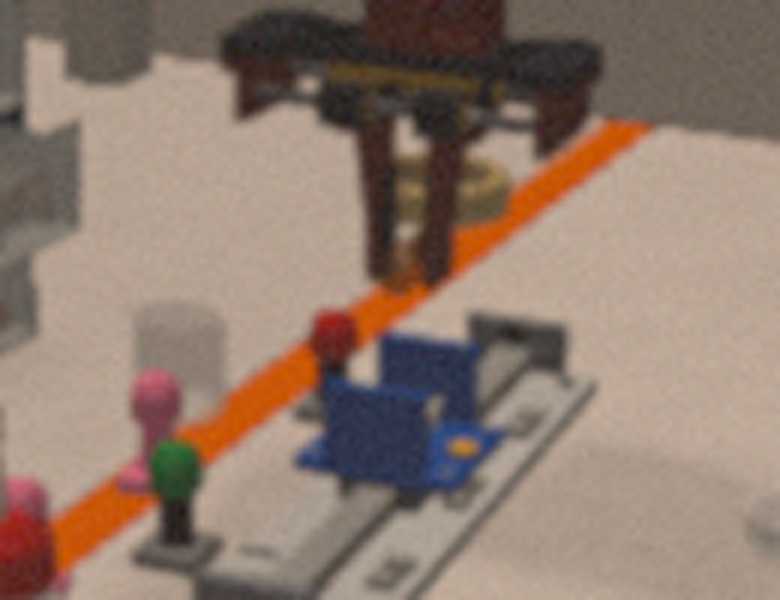

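The vial is held at the fingertips and lined up with the rail; the measured vial middle agrees with the TCP in x and y. I'll correct 3.5 mm across the rail and descend.

Call:
step_arm --motion '[[[-0.003,0.0135,0,0,0,0.03],[0,0,0.06,0,0,0],[0,0,0.08,0,0,0],[0,0,0.08,0,0,0],[0,0,0.04,0,0,0],[0,0,0.02,0,0,0],[0,0,0,0,0,0],[0,0,0,0,0,0]]]'

```text
clock: 13.1
ee_pos: [0.6129, 0.049, 0.0202]
ee_rot: [3.141, -0.0, 1.629]
force: [-0.8, -1.4, -0.6]
finger_gap: 0.0216
grip_force: 29.9
```

Run:
```python
from h import *
go(.6125,.0488,.0135,93.4)
s=robot.state();print(s["force"].round(2),s["finger_gap"])
f=robot.grab_frame('side')
p=proj(f,[s['ee_pos']+[0,0,.0465],[.6125,.0488,.06],[.61,.0887,.082]]);print(p)
for q,z in (('push_plus',.065),('push_minus',.065),('amber_vial_mid',s['ee_pos'][2]+.0465)):
  for m in robot.mark_of(q,f)[:1]: print(q,round(m['confidence'],2),m['xy'],px2w(f,*m['xy'],plane=z).round(4))
```

```text
pos [0.6129 0.049  0.0202] rot deg [179.95  -0.    93.32] t 13.1
total shift units [-0.0005 -0.0015  0.0268] turn units [ 0.012 -0.001 -0.02 ]
[-0.85 -1.38 -0.6 ] 0.02161339775819113
[[246.51180568 195.04986542]
 [246.61045075 197.07284389]
 [241.86572024 194.97202043]]
push_plus 0.79 [243.6, 202.1] [0.5993 0.099  0.065 ]
push_minus 0.64 [250.5, 191.4] [0.616  0.0121 0.065 ]
```

Force is near zero. I'll step down gently, watching for contact.

Call:
step_arm --motion '[[[0,0,0.008,0,0,0],[0,0,0.008,0,0,0],[0,0,0,0,0,0],[0,0,0,0,0,0]]]'

```text
clock: 13.7
ee_pos: [0.6123, 0.0489, 0.0157]
ee_rot: [-3.141, -0.0, 1.629]
force: [0.7, -0.4, -0.1]
finger_gap: 0.0217
grip_force: 29.9
```

Call:
step_arm --motion '[[[0,0,0.006,0,0,0],[0,0,0,0,0,0],[0,0,0,0,0,0]]]'

```text
clock: 14.0
ee_pos: [0.6125, 0.0489, 0.0143]
ee_rot: [3.141, -0.0, 1.629]
force: [1.0, 1.2, 0.6]
finger_gap: 0.0213
grip_force: 30.0
```

Call:
step_arm --motion '[[[0,0,0.005,0,0,0],[0,0,0,0,0,0],[0,0,0,0,0,0]]]'

```text
clock: 14.3
ee_pos: [0.613, 0.049, 0.0137]
ee_rot: [3.14, -0.0, 1.628]
force: [-0.3, 0.2, 4.1]
finger_gap: 0.0213
grip_force: 30.1
```

Contact at the expected height (fz 4 N), so the vial is seated. I'll let go.

Call:
step_arm --motion '[[[0,0,0,0,0,0],[0,0,0,0,0,0],[0,0,0,0,0,0],[0,0,0,0,0,0],[0,0,0,0,0,0]]]' --claw 0

```text
clock: 14.8
ee_pos: [0.6122, 0.0489, 0.0129]
ee_rot: [-3.141, 0.0, 1.629]
force: [0.3, -0.4, 0.2]
finger_gap: 0.044
grip_force: 0.0
```

Call:
step_arm --motion '[[[0,0,-0.04,0,0,0],[0,0,-0.1,0,0,0],[0,0,-0.15,0,0,0],[0,0,-0.19,0,0,0],[0,0,0,0,0,0]]]'

```text
clock: 15.3
ee_pos: [0.617, 0.0492, 0.1403]
ee_rot: [3.13, -0.0, 1.629]
force: [1.1, 0.6, 0.3]
finger_gap: 0.0438
grip_force: 0.0
```

Call:
step_arm --motion '[[[-0.18,0,0,0,0,0],[-0.18,0,0,0,0,0],[-0.18,0,0,0,0,0],[-0.16,0,0,0,0,0],[0,0,0,0,0,0]]]' --claw -1

```text
clock: 15.8
ee_pos: [0.6226, -0.1303, 0.1333]
ee_rot: [3.141, 0.001, 1.624]
force: [0.6, 0.5, 0.1]
finger_gap: 0.0071
grip_force: 0.0
```

Run:
```python
from h import *
s=robot.state();print(s["ee_pos"],s["finger_gap"],s["clock"])
f=robot.grab_frame('top')
for q,z in (('push_plus',.065),('push_minus',.065),('cradle',.06),('amber_vial_mid',.06),('amber_vial',.06)):
  for m in robot.mark_of(q,f)[:1]: print(q,round(m['confidence'],2),m['xy'],px2w(f,*m['xy'],plane=z).round(4))
cv2.imwrite('pics/t7.png',cv2.resize(f['pixels'][140:230,170:320],None,fx=5,fy=5,interpolation=cv2.INTER_CUBIC))
```

```text
[ 0.62261256 -0.13029514  0.13328029] 0.007067267930623639 15.8
push_plus 0.76 [225.8, 180.6] [0.6115 0.0905 0.065 ]
push_minus 0.67 [255.4, 180.3] [0.6113 0.0113 0.065 ]
cradle 0.55 [240.0, 179.2] [0.6152 0.0528 0.06  ]
amber_vial_mid 0.43 [240.9, 180.2] [0.6124 0.0504 0.06  ]
amber_vial 0.68 [230.0, 181.2] [0.6101 0.0797 0.06  ]
```

View pics/t7.png

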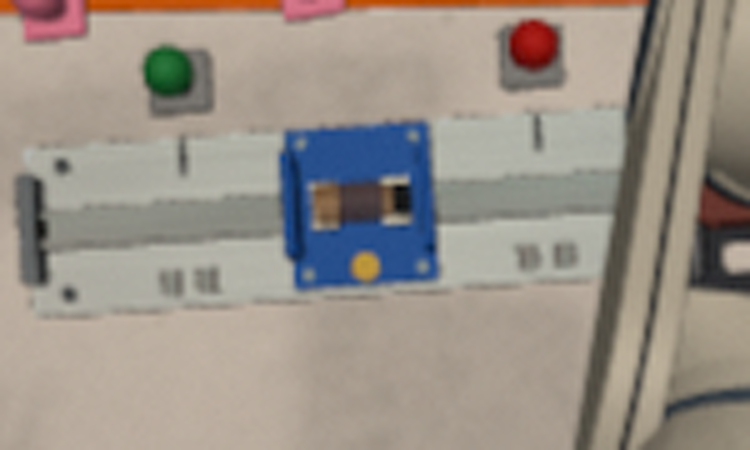

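The vial lies in both saddles with its cap to −y, the carrier at the middle station and the fingers clear. Next I'll lower the closed fingers on the −y side and push towards +y (green lamp).

Call:
step_arm --motion '[[[0,0,0.12,0,0,0],[0,0,0.16,0,0,0],[0,0,0.12,0,0,0],[0,0,0.06,0,0,0],[0.08,0,0,0,0,0],[0.14,0,0,0,0,0],[0.14,0,0,0,0,0],[0.06,0,0,0,0,0],[0,0,0,0,0,0],[0,0,0,0,0,0]]]'

```text
clock: 17.1
ee_pos: [0.6169, -0.0211, 0.0185]
ee_rot: [3.141, 0.0, 1.63]
force: [-0.5, 0.5, -0.1]
finger_gap: 0.0004
grip_force: 0.0
```

```bash
cat >> h.py <<'E'
def railp(p):
    d=np.asarray(p)[:2]-[.6125,.0488];a=np.radians(3.4)
    return np.array([d@[np.cos(a),np.sin(a)],d@[-np.sin(a),np.cos(a)]]).round(4)
E
python3 -c "
from h import *
s=robot.state();print(s['ee_pos'],railp(s['ee_pos']),s['force'])
f=robot.grab_frame('side');z=f['z_map']
P=np.array([[px2w(f,c,r,z=z[r,c]) for c in range(220,290)] for r in range(150,230)]).reshape(-1,3)
# fingers: closest surface near TCP
k=(np.linalg.norm(P[:,:2]-s['ee_pos'][:2],axis=1)<.03)&(P[:,2]>.088);h=P[k]
print(len(h),np.histogram(h[:,2],bins=np.arange(.08,.16,.01))[0], np.percentile([railp(p)[1] for p in h],[10,50,90]) if len(h) else '')
"
```

```text
[ 0.61694555 -0.02113358  0.0185063 ] [ 0.0003 -0.0701] [-0.46540382  0.5221253  -0.1275928 ]
317 [ 4 26 27 34 30 22  6] [-0.06526 -0.0546  -0.04616]
```

Call:
step_arm --motion '[[[0.016,0,0,0,0,0],[0.016,0,0,0,0,0],[0.016,0,0,0,0,0],[0.012,0,0,0,0,0],[0.012,0,0,0,0,0],[0,0,0,0,0,0]]]'

```text
clock: 17.75
ee_pos: [0.6154, -0.0038, 0.018]
ee_rot: [3.142, 0.001, 1.63]
force: [0.0, -6.2, -0.7]
finger_gap: 0.0006
grip_force: 2.7
```

Call:
step_arm --motion '[[[0.012,0,0,0,0,0],[0.012,0,0,0,0,0],[0,0,0,0,0,0]]]'

```text
clock: 18.05
ee_pos: [0.6151, 0.0019, 0.018]
ee_rot: [-3.142, 0.001, 1.628]
force: [-0.4, -1.0, -0.1]
finger_gap: 0.0008
grip_force: 0.7
```

Call:
step_arm --motion '[[[0.016,0,0,0,0,0],[0.024,0,0,0,0,0],[0.032,0,0,0,0,0],[0.032,0,0,0,0,0],[0.032,0,0,0,0,0],[0.032,0,0,0,0,0],[0.032,0,0,0,0,0],[0.032,0,0,0,0,0],[0.024,0,0,0,0,0],[0,0,0,0,0,0]]]'

```text
clock: 19.05
ee_pos: [0.6113, 0.0679, 0.0181]
ee_rot: [3.141, -0.0, 1.629]
force: [-0.5, -0.1, -0.2]
finger_gap: 0.0007
grip_force: 0.0
```

```bash
python3 -c "
from h import *
s=robot.state();print(s['ee_pos'],railp(s['ee_pos']),s['force'].round(1))
f=robot.grab_frame('side')
for q,z in (('push_plus',.065),('push_minus',.065),('amber_vial_mid',.06)):
  for m in robot.mark_of(q,f)[:1]: print(q,round(m['confidence'],2),m['xy'],railp(px2w(f,*m['xy'],plane=z)))
"
```

```text
[0.61133233 0.06786289 0.01805146] [-0.      0.0191] [-0.5 -0.1 -0.2]
push_plus 0.59 [231.9, 208.7] [0.0028 0.1084]
push_minus 0.65 [244.1, 202.4] [-0.0124  0.0524]
amber_vial_mid 0.35 [234.9, 208.2] [0.0006 0.0915]
```

Call:
step_arm --motion '[[[0.016,0,0,0,0,0],[0.016,0,0,0,0,0],[0.016,0,0,0,0,0],[0.012,0,0,0,0,0],[0,0,0,0,0,0]]]'

```text
clock: 19.75
ee_pos: [0.6107, 0.0785, 0.0181]
ee_rot: [-3.141, 0.004, 1.629]
force: [0.4, -9.4, 1.5]
finger_gap: -0.0
grip_force: 4.8
```

Call:
step_arm --motion '[[[0.008,0,0,0,0,0],[0.008,0,0,0,0,0],[0,0,0,0,0,0]]]'

```text
clock: 20.05
ee_pos: [0.6103, 0.086, 0.0181]
ee_rot: [3.141, -0.0, 1.628]
force: [-0.3, -0.4, -0.2]
finger_gap: 0.0002
grip_force: 0.3
```

Call:
step_arm --motion '[[[0.008,0,0,0,0,0],[0.004,0,0,0,0,0],[0,0,0,0,0,0]]]'

```text
clock: 20.35
ee_pos: [0.61, 0.0894, 0.018]
ee_rot: [-3.142, -0.0, 1.629]
force: [0.1, 0.5, 0.5]
finger_gap: 0.0005
grip_force: 0.0
```

The 9 N bump gave way and the force then fell to zero, which looks like the click. I'll back off, lift and look.

Call:
step_arm --motion '[[[-0.08,0,0,0,0,0],[-0.12,0,0,0,0,0],[-0.1,0,-0.1,0,0,0],[-0.1,0,-0.16,0,0,0],[-0.18,0,-0.1,0,0,0],[-0.18,0,0,0,0,0],[-0.18,0,0,0,0,0],[0,0,0,0,0,0],[0,0,0,0,0,0]]]'

```text
clock: 21.25
ee_pos: [0.6233, -0.145, 0.1071]
ee_rot: [-3.141, -0.001, 1.626]
force: [-0.8, 0.0, 0.0]
finger_gap: 0.0004
grip_force: 0.0
```

Run:
```python
from h import *
s=robot.state();print(s["ee_pos"],s["clock"])
f=robot.grab_frame('top');img=f["pixels"]
for q,z in (('push_plus',.065),('push_minus',.065),('cradle',.06),('amber_vial_mid',.06)):
  for m in robot.mark_of(q,f)[:1]: print(q,round(m['confidence'],2),m['xy'],railp(px2w(f,*m['xy'],plane=z)))
hsv=cv2.cvtColor(img,cv2.COLOR_BGR2HSV);m=cv2.inRange(hsv,(100,120,50),(130,255,255));o=np.zeros_like(m);o[155:215,180:260]=m[155:215,180:260]
c=cv2.minAreaRect(np.argwhere(o)[:,::-1].astype(np.float32))
print("blue",c,railp(px2w(f,*c[0],plane=.05)))
cv2.imwrite('pics/t8.png',cv2.resize(img[140:230,170:320],None,fx=5,fy=5,interpolation=cv2.INTER_CUBIC))
```

```text
[ 0.6233175  -0.14503058  0.10714121] 21.25
push_plus 0.81 [187.6, 181.4] [0.0066 0.1441]
push_minus 0.81 [221.5, 180.6] [0.0023 0.0532]
cradle 0.61 [206.7, 183.2] [-0.0014  0.0939]
amber_vial_mid 0.47 [206.6, 179.9] [0.0075 0.0936]
blue ((206.30203247070312, 183.2284393310547), (30.849971771240234, 31.206207275390625), 85.91438293457031) [-0.0006  0.0964]
```

View pics/t8.png

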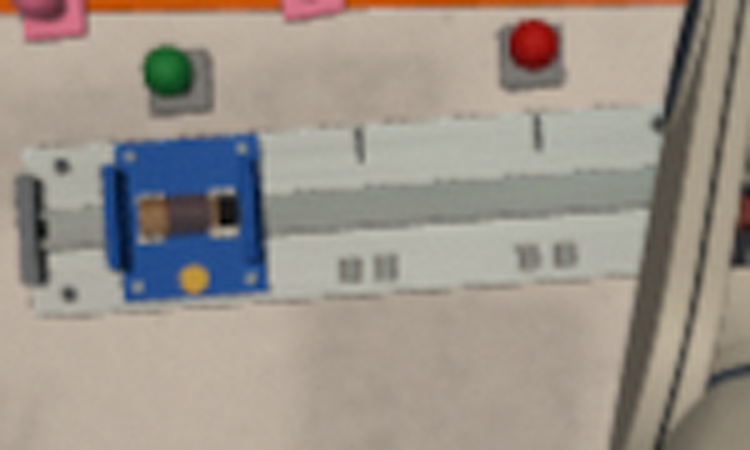

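The vial is still in both saddles. But the carrier's shift measures only about 94 mm, and its deck centre is about 9 crop pixels right of the green station's line. So it is past the bump but not home, and I'll push a few millimetres more.

Call:
step_arm --motion '[[[0.1,0,0.08,0,0,0],[0.16,0,0.12,0,0,0],[0.16,0,0.1,0,0,0],[0.16,0,0.056,0,0,0],[0.14,0,0,0,0,0],[0.1,0,0,0,0,0],[0.05,0,0,0,0,0],[0,0,0,0,0,0],[0,0,0,0,0,0]]]'

```text
clock: 22.4
ee_pos: [0.6111, 0.0724, 0.0184]
ee_rot: [3.141, 0.0, 1.629]
force: [0.1, 0.1, -0.1]
finger_gap: 0.0004
grip_force: 0.0
```

```bash
python3 -c "
from h import *
s=robot.state();print(s['ee_pos'],railp(s['ee_pos']),s['force'].round(1))
go(.6125-.0593*.0405,.0488+.0405*.998,.018,93.4)"
```

```text
[0.61107747 0.07241528 0.0184325 ] [-0.      0.0237] [ 0.1  0.1 -0.1]
pos [0.6111 0.0724 0.0184] rot deg [1.7999e+02 1.0000e-02 9.3360e+01] t 22.4
total shift units [0.0673 0.     0.0017] turn units [ 0.003  0.003 -0.01 ]
```

Call:
step_arm --motion '[[[0.03,0,0,0,0,0],[0.02,0,0,0,0,0],[0.016,0,0,0,0,0],[0,0,0,0,0,0]]]'

```text
clock: 22.8
ee_pos: [0.6101, 0.0893, 0.0183]
ee_rot: [3.142, -0.0, 1.629]
force: [0.0, 0.2, -0.3]
finger_gap: 0.0004
grip_force: 0.0
```

Call:
step_arm --motion '[[[0.006,0,0,0,0,0],[0.006,0,0,0,0,0],[0,0,0,0,0,0]]]'

```text
clock: 23.1
ee_pos: [0.6099, 0.0922, 0.0183]
ee_rot: [3.142, -0.0, 1.629]
force: [-0.2, -0.1, -0.0]
finger_gap: 0.0005
grip_force: 0.0
```

Call:
step_arm --motion '[[[0.006,0,0,0,0,0],[0.004,0,0,0,0,0],[0,0,0,0,0,0]]]'

```text
clock: 23.4
ee_pos: [0.6097, 0.0948, 0.0183]
ee_rot: [-3.142, -0.0, 1.629]
force: [1.5, -0.3, 0.6]
finger_gap: 0.0003
grip_force: 0.0
```

```bash
cat >> h.py <<'E'
def blue(f):
    hsv=cv2.cvtColor(f["pixels"],cv2.COLOR_BGR2HSV);m=cv2.inRange(hsv,(100,120,50),(130,255,255));o=np.zeros_like(m);o[155:215,175:275]=m[155:215,175:275]
    p=np.argwhere(o)[:,::-1];w=np.array([railp(px2w(f,u,v,plane=.038)) for u,v in p])
    print("blue n",len(p),"x",np.percentile(w[:,0],[3,97]).round(4),"y",np.percentile(w[:,1],[3,97]).round(4),"mid",np.percentile(w[:,1],[3,97]).mean().round(4))
E
python3 -c "
from h import *
blue(np.load('top.npz'));f=robot.grab_frame('top');blue(f)
print(railp(robot.state()['ee_pos']),robot.state()['force'])"
```

```text
blue n 714 x [-0.0395  0.0408] y [-0.0362  0.0399] mid 0.0019
blue n 44 x [-0.0386 -0.0255] y [0.1118 0.1371] mid 0.1244
[-0.0001  0.046 ] [ 0.08084207 -0.03817345 -0.42498976]
```

Call:
step_arm --motion '[[[-0.08,0,0,0,0,0],[-0.12,0,0,0,0,0],[-0.1,0,-0.1,0,0,0],[-0.1,0,-0.16,0,0,0],[-0.18,0,-0.1,0,0,0],[-0.18,0,0,0,0,0],[-0.18,0,0,0,0,0],[0,0,0,0,0,0],[0,0,0,0,0,0]]]'

```text
clock: 24.35
ee_pos: [0.6229, -0.1396, 0.1074]
ee_rot: [-3.141, -0.0, 1.626]
force: [-0.3, 0.1, 0.3]
finger_gap: 0.0002
grip_force: 0.0
```

Run:
```python
from h import *
f=robot.grab_frame('top');blue(f);img=f["pixels"]
np.savez("top2.npz",**{k:f[k] for k in("pixels","z_map","mtx","rvec","tvec")})
g=np.load('top.npz')
# deck + wall tops by depth in both
for n,h in(('before',g),('after',f)):
    z=h["z_map"];W=[]
    for r in range(160,206):
        for c in range(175,275):
            if z[r,c]>0: W.append(px2w(h,c,r,z=z[r,c]))
    W=np.array(W);R=np.array([railp(w) for w in W])
    k=(W[:,2]>.03)&(W[:,2]<.09)&(abs(abs(R[:,0])-.028)<.012);print(n,"deck y",np.percentile(R[k,1],[3,97]).round(4),R[k,1].mean().round(4))
cv2.imwrite('pics/t9.png',cv2.resize(img[140:230,170:320],None,fx=5,fy=5,interpolation=cv2.INTER_CUBIC))
```

```text
blue n 667 x [-0.0397  0.041 ] y [0.0641 0.1442] mid 0.1042
before deck y [-0.0382  0.1798] 0.0112
after deck y [0.0599 0.1797] 0.1056
```

View pics/t9.png

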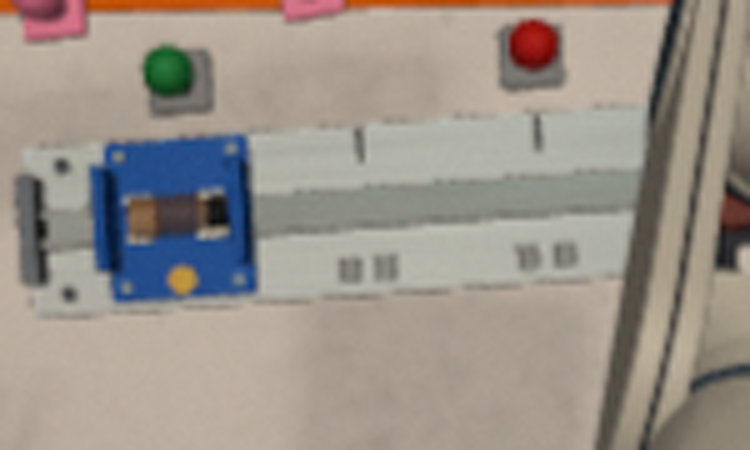

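The deck centre has now moved 181 crop pixels from its start, which equals one full station pitch, so the carrier is home. The vial lies across both saddles and the arm is clear.

```bash
python3 -c "
from station import robot
print(robot.job_done())"
```

```text
the job is handed in; nothing more can be done
None
```

I handed the job in: the amber vial lies in the cradle, and the carrier was pushed to the green lamp's station and measured there in the last picture. The robot touches nothing, and the hand-in gave no verdict.

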